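# Reset the anvil stop of a watch press and lock it again

### The arm

A 7-joint arm with a two-finger parallel gripper is mounted at the origin on the work surface. World frame = base frame: x ahead of the robot, y to its left, z up, the work surface at z = 0. Lengths are in m, angles in rad, forces in N, time in s.
With the tool pointing down it reaches from about 0.425 to 0.925 m from the base axis. Payload 6.8 kg.
Tool frame: the origin (TCP) lies on the front face of the gripper's body, between the roots of the fingers; the fingertips stand 73 mm ahead of it and the grasp point (between the pads) lies 54 mm ahead of it; z points along the fingers, y is the line along which they close (so a half turn about z gives the same grasp; the last joint's range is limited). The gripper opens to 85 mm and grips with 20 to 120 N. Pads are 22 mm wide; open, the fingers measure 114 mm over their backs; the gripper's body (76 mm by 85 mm) begins 54 mm behind the grasp point. The pads swing forward as they close: fully open they stand 13 mm farther back than shut.
Start: joints at [0.999, 0.477, 0.022, 1.555, -0.011, 1.109, -0.083], TCP at [0.302, -0.604, 0.304] pointing down, gripper open.
Joint ranges: [-2.96, 2.96], [-0.34, 2.1], [-1.41, 1.46], [0.24, 2.44], [-1.37, 4.51], [0.17, 1.92], [-2.96, 2.96]. Speed limits (rad/s): [2.39, 2.39, 3.14, 3.14, 3.14, 3.14, 3.14].

### API

Orientations are given as a unit quaternion [w, x, y, z].
In Python, from station import bot, optics gives the robot as it stands.
- The arm moves only by the tool drive_tool, never from a script. Its argument "deltas" is a list of rows, each an object with "gripper": the closure in counts, from 0 (fully open) to 255 (shut); "offset": the shift along the tool's x, y, z in units of 1000 mm (1.0 is 1000 mm), a list of three; "angular": the turn, a rotation vector about the tool's x, y, z in units of 45 degrees (1.0 is 45 degrees), a list of three. In form: [{"gripper": gripper, "offset": [dx, dy, dz], "angular": [rx, ry, rz]}, ...]. A call has 1 to 5 rows; each row is the pose to reach, as a shift and turn from the pose commanded when the call began, along the tool's axes at that moment; what a row does not reach only later rows make up. A row lasts 1/10 s, in which the tool goes at most 50 mm and 8.59 degrees, less where a joint would pass 70% of its speed; a pose out of reach is approached as far as the arm can. A call with a number of a shift or a turn outside -1 to 1 is refused whole. A call with a gripper value outside its range is refused whole. The fingers move at their own pace and stop on an object; "grip_force" is the grip in N (left out, the last holds). Time passes only in rows, so rows that repeat a pose let the fingers close. It gives the time, the measured TCP pose, the force, the opening and the grip force at its end, in the units of the state.
- bot.get_obs(): the state, without advancing time (a new reading comes with each control period).
- optics.read_camera(name): name is "scene" or "top" or "wrist"; returns the picture (420x560x3 uint8, blue, green, red); there is no depth.
- optics.camera_model(name): a dict with "fx", "fy", "cx", "cy" (pixels), "dist" ([k1, k2, p1, p2, k3] as OpenCV has them; the pictures are not rectified), "cam_to_world" (4x4, takes a point from camera to world coordinates). Camera axes: x right, y up, looking along -z (the intrinsics and any distortion apply to the point x, -y, -z); pixel columns grow to the right and rows downward; lengths in m; the calibration is good to about 2 mm. A picture is of the moment at which its call begins: read the wrist's pose just before it. camera_model takes no time and is no camera call; for the wrist camera it gives the pose at the moment of the call.
- bot.hand_in(): hands the job in; it is judged then, once.
The state is a dict: "t": time; "q": joint angles; "joint_vel": joint speeds; "joint_torque": joint torques, N m; "eef_pos": TCP position; "tool_rot": TCP orientation; "contact_force": force on the tool from outside, world axes, zero at the start; "torque": the same for the moment, N m; "gripper_width": opening from 0.0 (shut) to 1.0 (fully open); "grasp_force": force on a finger pad.
Only numpy, scipy, OpenCV 4.12 (cv2) and the standard library are available. Lean on these libraries where they do the work, as an engineer would, in place of code of your own. Each camera call takes 0.05 s, during which the arm holds its last target. There are 200 camera calls.

### The job

On the watchmaker's press, swing the lock ring's handle anticlockwise to its stop so that the ring is slack, turn the adjuster by its bar until its pointer lines up with the marker clip on the dial, then swing the lock ring's handle back clockwise until the ring bites and is firmly hand-tight again, without straining it. The setting must still be right once locked, and the things lying around stay where they are.

Things in the scene. Friction and masses are not known exactly. Their poses are not given: they have to be found in the camera images.
- press: Grey press bolted down. Origin: at bench height on the vertical axis shared by dial, lock ring, adjuster and marker; z up, y towards the column. Base plate 140 mm in x, -70 to 240 mm in y, 12 mm thick; dial 96 mm across, top 44 mm up. The column, 50 x 40 mm, 225 mm high, stands 200 mm off along +y; its lever reaches 290 mm up.
- adjuster: Steel adjuster on the dial. Origin on the unit's axis at bench height; x along its pointer, z up. Turned by an upright flat-sided bar on the axis: 50 mm long (x), 14 mm thick (y), 56 to 96 mm above the bench. Turns with 0.3 N m when the ring is slack; forced while the ring bites, it jams and strains the ring. Stays where left. The marker is 0.65 to 1.5 rad anticlockwise (from above) of its start.
- pointer_tip (a point): Point on the adjuster's pointer 43 mm from the axis, 50 mm above the bench.
- marker_nose (a point): Point at the nose of the marker clip, the only clip on the dial's rim (plain steel, 10 mm wide, its top 54 mm above the bench), 43 mm from the axis, 50 mm up. The pointer is right when pointer_tip is at this point.
- lock_ring (a joint): Turn of the lock ring (rad); anticlockwise from above is positive and loosens, clockwise tightens. Stop at 1.5; tight at the start at about -0.2. Turning the adjuster brings the clamp closer, so the ring then bites sooner, 0.4 to 1.3 rad less clockwise than before, differing each time: it has to be felt, and the old angle would overstrain it. Loosen it to at least 1.35 first.
- handle (a point): Upright round steel handle, 14 mm thick, 36 to 86 mm above the bench, on the ring's arm (top 35 mm up), 105 mm from the axis; the point is 72 mm up. Along its circle it takes 6 N to move the slack ring (3 N when paused); once it bites, some 3 N more per 0.1 rad. Hand-tight: 9 to 13.5 N, best 11; above 15 overstrained. Push it with one finger: a grip hides part of it. It may creep when let go.
- clamp_shoe: Hidden shoe inside the unit that the lock ring presses on the adjuster (not visible, its pose is of no use). The ring is tight when it presses with more than 50 N.
- watch_case: Bystander: steel watch case, 50 x 40 mm, 10 mm high, lying on the base plate.
- case_back: Bystander: steel disc 36 mm across, 5 mm thick, on the bench beside the base plate, partly below the path of the lock ring's handle.
- screwdriver: Bystander: small screwdriver with a brass handle, 110 mm long, on the bench behind the press.
- tweezers: Bystander: steel tweezers, 130 mm long, 7 mm high, on the bench in front of the press.
- bowl: Bystander: white ceramic bowl, 80 mm across, 26 mm high.
- pot: Bystander: red plastic pot, 80 mm across, 75 mm high.
- oil_jar: Bystander: small amber jar, 36 mm across, 55 mm high.
- tin: Bystander: round tin, 56 mm across, 30 mm high.

How it is judged:
By the outcome, as a careful person would: the job done as asked, in the order asked, and still so for the second after the job is handed in, with the robot touching nothing.
It also fails if it takes over 70 s, if anything falls off the work surface, if the arm or the gripper's body presses on something with over 40 N, if the wrist force passes 120 N, or if a joint passes its speed limit or range.

## Working session

There is one attempt and no reset: what is moved stays moved. The work goes in short steps, Python scripts to look and compute and a tool call to move; the robot and the scene stay as the last step left them, time stands still between calls to the robot, and variables do not carry over. Pictures are saved under pics/ and viewed, at most 10 in all, crops included, and the job is handed in when it is done.

Besides the shell and the picture viewer there is one more tool, called as a command line: name --argument value ..., lists and objects as JSON in quotes. drive_tool: Moves the arm, as the interface text tells. Its arguments: {"type":"object","properties":{"deltas":{"type":"array"},"grip_force":{"type":"number"}},"required":["deltas"]}

```bash
mkdir -p pics; ls; python3 - <<'E'
from station import bot, optics
import cv2
print(bot.get_obs())
for n in ["top","scene"]:
    cv2.imwrite(f"pics/{n}0.png",optics.read_camera(n)); print(optics.camera_model(n))
E
```

```text
pics
{'t': 0.0, 'q': array([ 0.99889512,  0.47781382,  0.02235267,  1.55648246, -0.01148407,
        1.10925398, -0.08308591]), 'joint_vel': array([ 0.0003135 , -0.00142686, -0.00060924, -0.00193446, -0.00019235,
       -0.00020671,  0.00072412]), 'joint_torque': array([-1.37397161e-03, -5.96457911e+01,  1.60784908e+00, -2.81197894e+01,
        1.24622765e-02,  9.36476339e-03, -2.23218905e-05]), 'eef_pos': array([ 0.30174012, -0.60328606,  0.30290354]), 'tool_rot': array([-8.68839073e-04,  9.73227375e-01,  2.29842643e-01, -2.85697431e-04]), 'contact_force': array([-0.33938311, -1.01188863, -0.0250938 ]), 'torque': array([-0.03006533, -0.01033201,  0.01875864]), 'grasp_force': 0.0, 'gripper_width': 1.0019651439563975}
{'fx': 404.7822047435858, 'fy': 404.7822047435858, 'cx': 273.11083708799555, 'cy': 215.3789708281608, 'dist': array([-0.03541045,  0.        ,  0.        ,  0.        ,  0.        ]), 'cam_to_world': array([[ 0.06252246,  0.97190989, -0.22689668,  0.26674369],
       [-0.99803162,  0.06199657, -0.00945061,  0.00293786],
       [ 0.00488167,  0.22704094,  0.97387298,  1.0980027 ],
       [ 0.        ,  0.        ,  0.        ,  1.        ]])}
{'fx': 441.059253100171, 'fy': 441.059253100171, 'cx': 284.54033152407396, 'cy': 205.5823750599404, 'dist': array([-0.13769962,  0.        ,  0.        ,  0.        ,  0.        ]), 'cam_to_world': array([[ 0.20429553, -0.56355491,  0.80041814,  1.56598687],
       [ 0.97871349,  0.10123701, -0.17852442, -0.23258217],
       [ 0.01957638,  0.81985177,  0.57224106,  0.84996079],
       [ 0.        ,  0.        ,  0.        ,  1.        ]])}
```

View pics/top0.png

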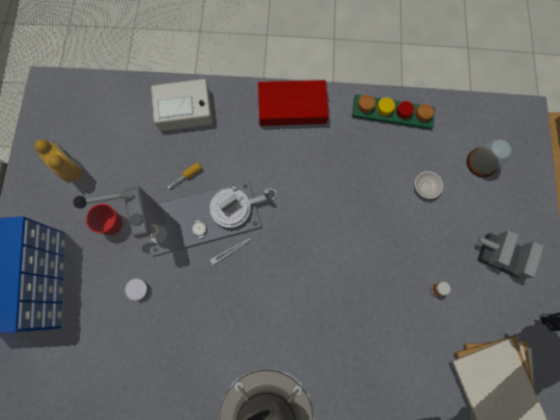

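View pics/scene0.png

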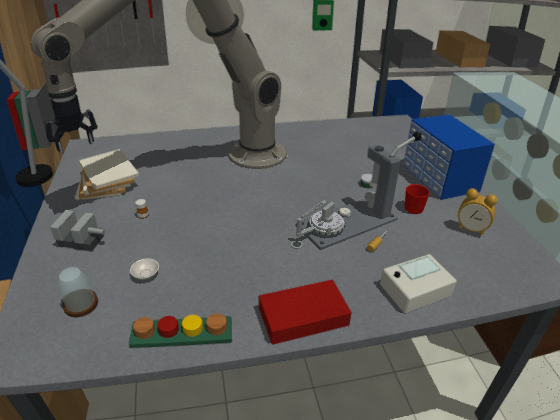

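The top view shows the press at about (231,208), with the column to the left (+y) and the handle on the right at about (270,195). I'll enlarge both views.

```bash
cat > h.py <<'E'
import numpy as np, cv2
from station import bot, optics
def ray(n,u,v,m=None):
    m=m or optics.camera_model(n)
    K=np.array([[m['fx'],0,m['cx']],[0,m['fy'],m['cy']],[0,0,1.]])
    p=cv2.undistortPoints(np.array([[[u,v]]],float),K,m['dist'])[0,0]
    T=m['cam_to_world']; return T[:3,3],T[:3,:3]@np.array([p[0],-p[1],-1])
def at_z(n,u,v,z,m=None):
    o,d=ray(n,u,v,m); return o+d*(z-o[2])/d[2]
def proj(n,P,m=None):
    m=m or optics.camera_model(n); T=m['cam_to_world']
    K=np.array([[m['fx'],0,m['cx']],[0,m['fy'],m['cy']],[0,0,1.]])
    q=(np.atleast_2d(P)-T[:3,3])@T[:3,:3]; q=q*[1,-1,-1]
    return cv2.projectPoints(q,np.zeros(3),np.zeros(3),K,m['dist'])[0][:,0]
E
python3 - <<'E'
import cv2
a=cv2.imread('pics/top0.png')[165:265,125:290]
b=cv2.imread('pics/scene0.png')[185:255,285:405]
a=cv2.resize(a,None,fx=4.8,fy=4.8,interpolation=cv2.INTER_CUBIC)
cv2.imwrite('pics/top0c.png',a)
b=cv2.resize(b,None,fx=6.6,fy=6.6,interpolation=cv2.INTER_CUBIC)
cv2.imwrite('pics/scene0c.png',b)
E
```

```text
(no output)
```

View pics/top0c.png

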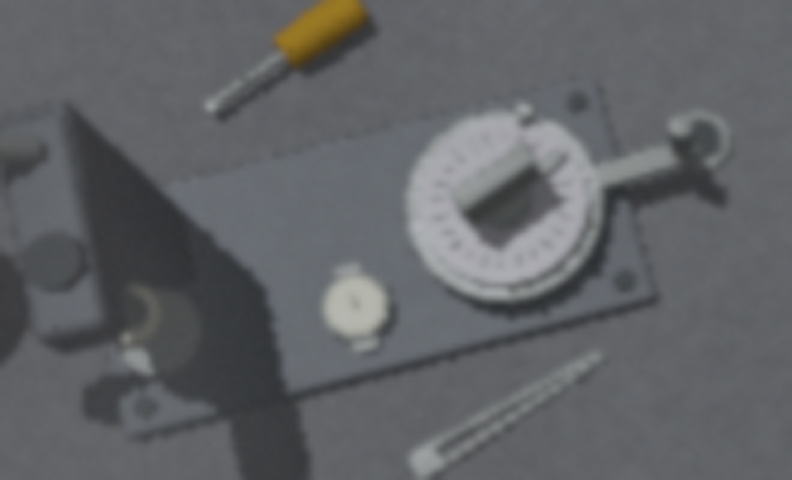

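View pics/scene0c.png

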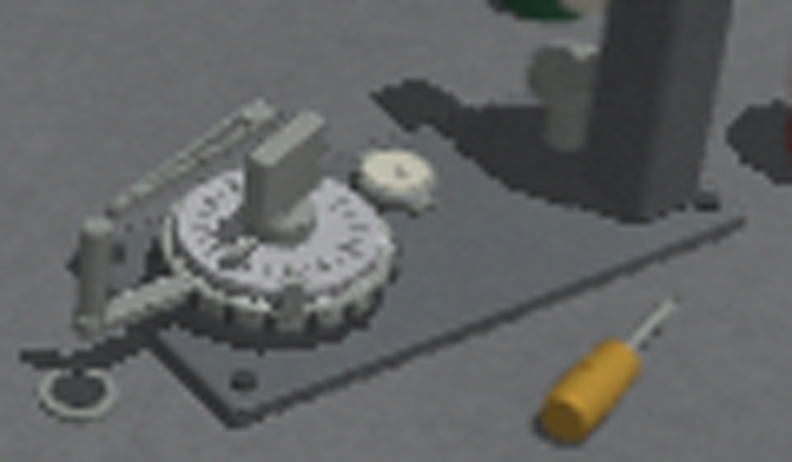

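The crops show the dial centre at top-crop (503,197), the marker clip at (524,113), the handle top at (683,127), the pointer towards (555,160) and the case back just under the handle. The next step is turning these into positions.

```bash
python3 - <<'E'
from h import *
t=lambda u,v,z: at_z('top',125+u/4.8,165+v/4.8,z)
s=lambda u,v,z: at_z('scene',285+u/6.6,185+v/6.6,z)
np.set_printoptions(precision=4,suppress=True)
print('dial',t(503,197,.044),s(281,243,.044))
print('bar',t(493,172,.096),s(287,137,.096))
print('handle',t(683,127,.086),s(97,225,.086))
print('marker',t(524,111,.054),s(291,293,.054))
print('pointer',t(556,159,.05),s(236,258,.05))
print('corners',t(600,85,.012),t(655,297,.012),s(236,420,.012),s(742,222,.012),t(130,435,.012))
print('caseback',s(78,392,.005))
print('watch',t(355,305,.022))
E
```

```text
dial [0.5306 0.131  0.044 ] [0.5465 0.1303 0.044 ]
bar [0.531  0.1312 0.096 ] [0.5356 0.1323 0.096 ]
handle [0.5654 0.0319 0.086 ] [0.5723 0.0351 0.086 ]
marker [0.5785 0.1223 0.054 ] [0.5956 0.1198 0.054 ]
pointer [0.5529 0.1026 0.05  ] [0.5613 0.1042 0.05  ]
corners [0.6096 0.0841 0.012 ] [0.4855 0.0433 0.012 ] [0.6281 0.0882 0.012 ] [0.531  0.3741 0.012 ] [0.3877 0.3324 0.012 ]
caseback [0.5883 0.0258 0.005 ]
watch [0.4681 0.2116 0.022 ]
```

drive_tool --deltas '[{"gripper": 255,"offset": [0.034,-0.034,0],"angular": [0,0,0]},{"gripper": 255,"offset": [0.068,-0.069,0],"angular": [0,0,0]},{"gripper": 255,"offset": [0.102,-0.104,0],"angular": [0,0,0]},{"gripper": 255,"offset": [0.136,-0.139,0],"angular": [0,0,0]},{"gripper": 255,"offset": [0.17,-0.174,0],"angular": [0,0,0]}]'

```text
t: 0.6
eef_pos: [0.3762, -0.37, 0.3036]
tool_rot: [-0.0, 0.973, 0.23, -0.0]
contact_force: [0.7, 0.5, 0.6]
gripper_width: 0.142
grasp_force: 0.0
```

drive_tool --deltas '[{"gripper": 255,"offset": [0.034,-0.035,0],"angular": [0,0,0]},{"gripper": 255,"offset": [0.068,-0.07,0],"angular": [0,0,0]},{"gripper": 255,"offset": [0.102,-0.105,0],"angular": [0,0,0]},{"gripper": 255,"offset": [0.136,-0.14,0],"angular": [0,0,0]},{"gripper": 255,"offset": [0.17,-0.175,0],"angular": [0,0,0]}]'

```text
t: 1.1
eef_pos: [0.4499, -0.1376, 0.3039]
tool_rot: [0.0, 0.973, 0.23, -0.0]
contact_force: [0.9, 0.1, -0.4]
gripper_width: -0.001
grasp_force: 0.0
```

drive_tool --deltas '[{"gripper": 255,"offset": [0.034,-0.035,0],"angular": [0,0,0.1]},{"gripper": 255,"offset": [0.068,-0.07,0],"angular": [0,0,0.19]},{"gripper": 255,"offset": [0.102,-0.105,0],"angular": [0,0,0.19]},{"gripper": 255,"offset": [0.117,-0.12,0],"angular": [0,0,0.19]},{"gripper": 255,"offset": [0.117,-0.12,0],"angular": [0,0,0.19]}]'

```text
t: 1.6
eef_pos: [0.5013, 0.0243, 0.3038]
tool_rot: [-0.001, 0.987, 0.16, 0.0]
contact_force: [-0.4, -0.1, 0.5]
gripper_width: 0.0
grasp_force: 0.0
```

```bash
python3 - <<'E'
from h import *
o=bot.get_obs(); print({k:np.round(o[k],4) for k in ('t','q','eef_pos','tool_rot','contact_force','gripper_width')})
m=optics.camera_model('wrist'); im=optics.read_camera('wrist'); cv2.imwrite('pics/w1.png',im)
import pickle; pickle.dump(m,open('w1.pkl','wb')); print(m)
E
```

```text
{'t': np.float64(1.6), 'q': array([ 0.1371,  0.2152, -0.3535,  1.9424,  0.0862,  0.9981, -1.5053]), 'eef_pos': array([0.5013, 0.0243, 0.3038]), 'tool_rot': array([-8.000e-04,  9.871e-01,  1.599e-01,  2.000e-04]), 'contact_force': array([-0.3947, -0.1146,  0.4742]), 'gripper_width': np.float64(0.0003)}
{'fx': 319.3972187513908, 'fy': 319.3972187513908, 'cx': 280.0131949407708, 'cy': 206.89172337895965, 'dist': array([-0.00397143,  0.        ,  0.        ,  0.        ,  0.        ]), 'cam_to_world': array([[ 0.31531126,  0.91187178,  0.2628092 ,  0.5668009 ],
       [-0.94898748,  0.30334442,  0.08605186,  0.04705287],
       [-0.00125344, -0.27653576,  0.96100281,  0.3737482 ],
       [ 0.        ,  0.        ,  0.        ,  1.        ]])}
```

View pics/w1.png

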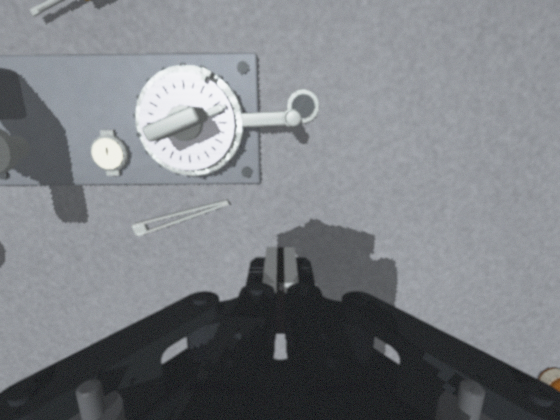

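```bash
python3 - <<'E'
import cv2
a=cv2.imread('pics/w1.png')[55:180,125:325]
cv2.imwrite('pics/w1c.png',cv2.resize(a,None,fx=4,fy=4,interpolation=cv2.INTER_CUBIC))
E
```

```text
(no output)
```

View pics/w1c.png

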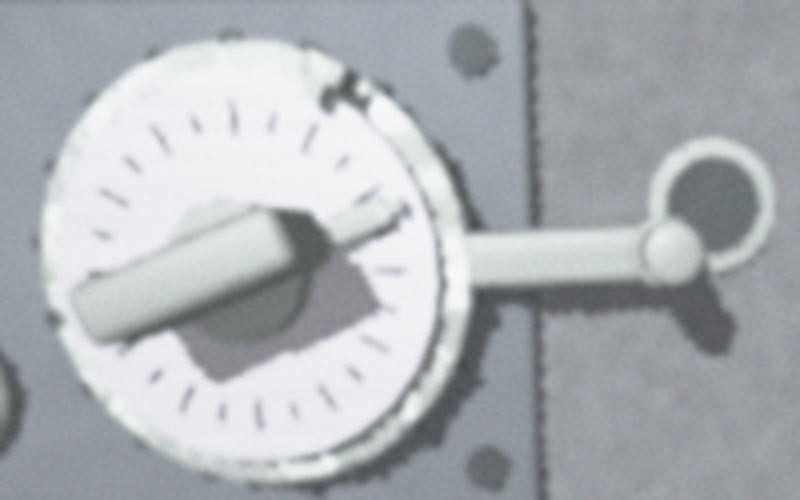

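The enlarged crop shows the dial centre at (248,262), the clip at (343,92), the pointer tip at (403,210), the handle top at (671,250) and the bar top from (88,315) to (280,235).

```bash
python3 - <<'E'
from h import *
import pickle; m=pickle.load(open('w1.pkl','rb'))
np.set_printoptions(precision=4,suppress=True)
w=lambda u,v,z: at_z('wrist',125+u/4,55+v/4,z,m)[:2]
c=w(248,262,.044); b=(w(90,315,.096)+w(280,236,.096))/2
print('dial',c,'bar',b, 'bardir',w(280,236,.096)-w(90,315,.096))
for n,u,v,z in [('handle',671,250,.086),('marker',345,90,.054),('pt',403,210,.050)]:
    p=w(u,v,z); d=p-c; print(n,p,np.hypot(*d),np.degrees(np.arctan2(d[1],d[0])))
e=[w(530,100,.012),w(540,400,.012)]; d=e[0]-e[1]; print(e,np.degrees(np.arctan2(d[1],d[0])))
E
```

```text
dial [0.5324 0.1339] bar [0.5309 0.1323] bardir [ 0.0284 -0.0344]
handle [0.5682 0.0363] 0.10394912007327257 -69.87870283385814
marker [0.5784 0.119 ] 0.04831121850294326 -17.90428987444476
pt [0.5567 0.0995] 0.04205888919652988 -54.69701642500652
[array([0.593 , 0.0813]), array([0.5185, 0.0552])] 19.315299224779015
```

drive_tool --deltas '[{"gripper": 255,"offset": [0.02,0.008,0.045],"angular": [0,0,0]},{"gripper": 255,"offset": [0.027,0.011,0.09],"angular": [0,0,-0.036]},{"gripper": 255,"offset": [0.027,0.011,0.135],"angular": [0,0,-0.036]},{"gripper": 255,"offset": [0.027,0.011,0.178],"angular": [0,0,-0.036]},{"gripper": 255,"offset": [0.027,0.011,0.178],"angular": [0,0,-0.036]}]'

```text
t: 2.15
eef_pos: [0.5258, 0.0155, 0.1208]
tool_rot: [0.0, 0.986, 0.17, -0.006]
contact_force: [-0.6, -0.7, -0.7]
gripper_width: 0.001
grasp_force: 0.0
```

```bash
cat >> h.py <<'E'
A=np.array([.5322,.1333])
def arc(g,degs,R=.1035):
    for d in degs:
        D=np.radians(d); print(d,[round(g+R*np.sin(D)-g*np.cos(D),4),round(-R+R*np.cos(D)+g*np.sin(D),4),0],round(-d/45,3))
def st():
    o=bot.get_obs(); w,x,y,z=o['tool_rot']; yaw=np.degrees(2*np.arctan2(y,x)); p=o['eef_pos']; d=p[:2]-A
    yr=np.radians(yaw); tx=np.array([np.cos(yr),np.sin(yr)]); ty=np.array([tx[1],-tx[0]])
    f=o['contact_force'][:2]
    print('t',o['t'],'pos',p.round(4),'yaw',yaw.round(2),'axis in tool',(-d@tx).round(4),(-d@ty).round(4),'F tool xy',(f@tx).round(2),(f@ty).round(2),'fz',o['contact_force'][2].round(2),'T',o['torque'].round(3))
E
python3 -c "
from h import *
st(); arc(.018,[8,16,24,32,40]); print(bot.get_obs()['q'].round(2))"
```

```text
t 2.15 pos [0.5258 0.0155 0.1208] yaw 19.52 axis in tool 0.0454 -0.1088 F tool xy -0.77 0.46 fz -0.73 T [-0.023  0.056  0.033]
8 [np.float64(0.0146), np.float64(0.0015), 0] -0.178
16 [np.float64(0.0292), np.float64(0.001), 0] -0.356
24 [np.float64(0.0437), np.float64(-0.0016), 0] -0.533
32 [np.float64(0.0576), np.float64(-0.0062), 0] -0.711
40 [np.float64(0.0707), np.float64(-0.0126), 0] -0.889
[ 0.08  0.51 -0.29  2.03  0.23  0.65 -1.59]
```

drive_tool --deltas '[{"gripper": 255,"offset": [0.012,-0.003,0],"angular": [0,0,0]},{"gripper": 255,"offset": [0.024,-0.0055,0],"angular": [0,0,0]},{"gripper": 255,"offset": [0.024,-0.0055,0],"angular": [0,0,0]}]'

```text
t: 2.45
eef_pos: [0.5541, 0.0327, 0.1287]
tool_rot: [-0.0, 0.985, 0.171, 0.003]
contact_force: [0.2, -0.0, 0.5]
gripper_width: -0.002
grasp_force: 0.0
```

```bash
python3 -c "
from h import *
st()"
```

```text
t 2.45 pos [0.5541 0.0327 0.1287] yaw 19.69 axis in tool 0.0133 -0.1021 F tool xy 0.18 0.11 fz 0.48 T [ 0.014 -0.005 -0.027]
```

drive_tool --deltas '[{"gripper": 255,"offset": [0.004,0,0],"angular": [0,0,0]},{"gripper": 255,"offset": [0.006,0,0],"angular": [0,0,0]},{"gripper": 255,"offset": [0.008,0,0],"angular": [0,0,0]}]'

```text
t: 2.75
eef_pos: [0.558, 0.0336, 0.1264]
tool_rot: [0.0, 0.985, 0.17, -0.0]
contact_force: [-2.5, -1.7, 2.9]
gripper_width: 0.001
grasp_force: 1.6
```

```bash
python3 -c "
from h import *
st()"
```

```text
t 2.75 pos [0.558  0.0336 0.1264] yaw 19.63 axis in tool 0.0092 -0.1025 F tool xy -2.89 0.77 fz 2.9 T [-0.277  0.54  -0.021]
```

```bash
python3 -c "
from h import *
arc(.010,[4,10,16,22,28],.1035)"
```

```text
4 [np.float64(0.0072), np.float64(0.0004), 0] -0.089
10 [np.float64(0.0181), np.float64(0.0002), 0] -0.222
16 [np.float64(0.0289), np.float64(-0.0013), 0] -0.356
22 [np.float64(0.0395), np.float64(-0.0038), 0] -0.489
28 [np.float64(0.0498), np.float64(-0.0074), 0] -0.622
```

drive_tool --deltas '[{"gripper": 255,"offset": [0.0072,0.0004,0],"angular": [0,0,-0.089]},{"gripper": 255,"offset": [0.0181,0.0002,0],"angular": [0,0,-0.222]},{"gripper": 255,"offset": [0.0289,-0.0013,0],"angular": [0,0,-0.356]},{"gripper": 255,"offset": [0.0395,-0.0038,0],"angular": [0,0,-0.489]},{"gripper": 255,"offset": [0.0498,-0.0074,0],"angular": [0,0,-0.622]}]'

```text
t: 3.25
eef_pos: [0.6015, 0.0566, 0.1255]
tool_rot: [0.0, 0.914, 0.405, -0.002]
contact_force: [-6.4, -2.7, 2.8]
gripper_width: -0.0
grasp_force: 3.0
```

```bash
python3 -c "
from h import *
st();cv2.imwrite('pics/w2.png',optics.read_camera('wrist'));st()
"
```

```text
t 3.25 pos [0.6015 0.0566 0.1255] yaw 47.82 axis in tool 0.0103 -0.1029 F tool xy -6.28 -2.95 fz 2.83 T [-0.536  1.165  0.069]
t 3.3 pos [0.6028 0.058  0.1256] yaw 48.18 axis in tool 0.009 -0.1028 F tool xy -3.51 0.27 fz -0.44 T [-0.661  0.515 -0.015]
```

View pics/w2.png

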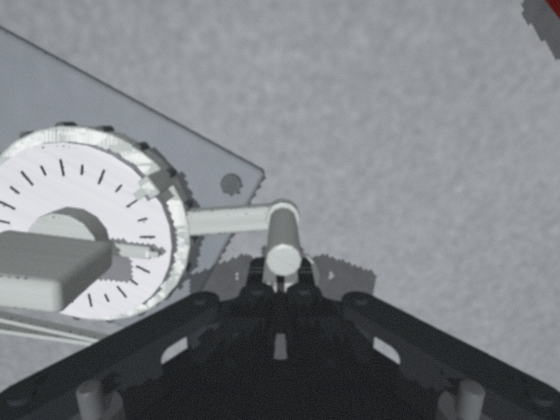

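The closed fingertips push the handle at about (284,255), centred on it, and the ring is turning. The clip is at about (155,182) and the pointer tip at (158,250). I'll carry on round the arc.

```bash
python3 -c "
from h import *
arc(.010,[7,14,21,28,35],.1035)"
```

```text
7 [np.float64(0.0127), np.float64(0.0004), 0] -0.156
14 [np.float64(0.0253), np.float64(-0.0007), 0] -0.311
21 [np.float64(0.0378), np.float64(-0.0033), 0] -0.467
28 [np.float64(0.0498), np.float64(-0.0074), 0] -0.622
35 [np.float64(0.0612), np.float64(-0.013), 0] -0.778
```

drive_tool --deltas '[{"gripper": 255,"offset": [0.0127,0.0004,0],"angular": [0,0,-0.156]},{"gripper": 255,"offset": [0.0253,-0.0007,0],"angular": [0,0,-0.311]},{"gripper": 255,"offset": [0.0378,-0.0033,0],"angular": [0,0,-0.467]},{"gripper": 255,"offset": [0.0498,-0.0074,0],"angular": [0,0,-0.622]},{"gripper": 255,"offset": [0.0612,-0.013,0],"angular": [0,0,-0.778]}]'

```text
t: 3.8
eef_pos: [0.6334, 0.1095, 0.1252]
tool_rot: [0.0, 0.75, 0.661, -0.002]
contact_force: [-4.5, -5.5, 1.5]
gripper_width: -0.002
grasp_force: 3.1
```

```bash
python3 -c "
from h import *
st();arc(.010,[7,14,20,25],.1035)"
```

```text
t 3.8 pos [0.6334 0.1095 0.1252] yaw 82.74 axis in tool 0.0108 -0.1034 F tool xy -5.98 -3.77 fz 1.54 T [-1.083  0.899  0.064]
7 [np.float64(0.0127), np.float64(0.0004), 0] -0.156
14 [np.float64(0.0253), np.float64(-0.0007), 0] -0.311
20 [np.float64(0.036), np.float64(-0.0028), 0] -0.444
25 [np.float64(0.0447), np.float64(-0.0055), 0] -0.556
```

drive_tool --deltas '[{"gripper": 255,"offset": [0.0127,0.0004,0],"angular": [0,0,-0.156]},{"gripper": 255,"offset": [0.0253,-0.0007,0],"angular": [0,0,-0.311]},{"gripper": 255,"offset": [0.036,-0.0028,0],"angular": [0,0,-0.444]},{"gripper": 255,"offset": [0.0447,-0.0055,0],"angular": [0,0,-0.556]}]'

```text
t: 4.2
eef_pos: [0.6344, 0.1542, 0.1252]
tool_rot: [0.001, 0.59, 0.807, -0.002]
contact_force: [-1.8, -7.1, 0.2]
gripper_width: -0.003
grasp_force: 3.0
```

```bash
python3 -c "
from h import *
st();arc(.010,[2,4,6,7.5,9],.1035)"
```

```text
t 4.2 pos [0.6344 0.1542 0.1252] yaw 107.7 axis in tool 0.0112 -0.1038 F tool xy -6.22 -3.92 fz 0.18 T [-1.367  0.317 -0.012]
2 [np.float64(0.0036), np.float64(0.0003), 0] -0.044
4 [np.float64(0.0072), np.float64(0.0004), 0] -0.089
6 [np.float64(0.0109), np.float64(0.0005), 0] -0.133
7.5 [np.float64(0.0136), np.float64(0.0004), 0] -0.167
9 [np.float64(0.0163), np.float64(0.0003), 0] -0.2
```

drive_tool --deltas '[{"gripper": 255,"offset": [0.0036,0.0003,0],"angular": [0,0,-0.044]},{"gripper": 255,"offset": [0.0072,0.0004,0],"angular": [0,0,-0.089]},{"gripper": 255,"offset": [0.0109,0.0005,0],"angular": [0,0,-0.133]}]'

```text
t: 4.5
eef_pos: [0.632, 0.1641, 0.1252]
tool_rot: [0.001, 0.548, 0.836, -0.002]
contact_force: [-0.3, -6.8, -0.6]
gripper_width: 0.001
grasp_force: 2.9
```

```bash
python3 -c "
from h import *
st()"
```

```text
t 4.5 pos [0.632  0.1641 0.1252] yaw 113.5 axis in tool 0.0115 -0.1038 F tool xy -6.12 -2.94 fz -0.55 T [-1.322  0.089  0.012]
```

drive_tool --deltas '[{"gripper": 255,"offset": [0.0027,0.0002,0],"angular": [0,0,-0.033]},{"gripper": 255,"offset": [0.0045,0.0003,0],"angular": [0,0,-0.056]}]'

```text
t: 4.7
eef_pos: [0.6305, 0.1684, 0.1252]
tool_rot: [0.001, 0.53, 0.848, -0.002]
contact_force: [0.5, -6.5, 0.3]
gripper_width: 0.002
grasp_force: 2.9
```

drive_tool --deltas '[{"gripper": 255,"offset": [0.0018,0.0002,0],"angular": [0,0,-0.022]},{"gripper": 255,"offset": [0.0036,0.0003,0],"angular": [0,0,-0.044]}]'

```text
t: 4.9
eef_pos: [0.6297, 0.1709, 0.1252]
tool_rot: [0.001, 0.515, 0.857, -0.002]
contact_force: [2.5, -9.9, -0.9]
gripper_width: -0.001
grasp_force: 4.9
```

```bash
python3 -c "
from h import *
st()"
```

```text
t 4.9 pos [0.6297 0.1709 0.1252] yaw 117.94 axis in tool 0.0125 -0.1038 F tool xy -9.96 -2.4 fz -0.92 T [-1.941 -0.504 -0.057]
```

Force rises at yaw 117–118, which is 1.7 rad of travel, so the ring is at its stop. I'll back off, rise and look from above the axis.

drive_tool --deltas '[{"gripper": 255,"offset": [-0.014,0,0],"angular": [0,0,0]},{"gripper": 255,"offset": [-0.014,0,-0.04],"angular": [0,0,0]},{"gripper": 0,"offset": [-0.012,-0.01,-0.085],"angular": [0,0,0]},{"gripper": 0,"offset": [0,-0.05,-0.13],"angular": [0,0,-0.1]},{"gripper": 0,"offset": [0.01,-0.09,-0.16],"angular": [0,0,-0.2]}]'

```text
t: 5.4
eef_pos: [0.5548, 0.144, 0.2807]
tool_rot: [0.001, 0.444, 0.896, 0.002]
contact_force: [0.2, -0.7, -0.4]
gripper_width: 0.503
grasp_force: 0.0
```

drive_tool --deltas '[{"gripper": 0,"offset": [0,-0.014,0],"angular": [0,0,0]},{"gripper": 0,"offset": [0,-0.014,0],"angular": [0,0,0]},{"gripper": 0,"offset": [0,-0.014,0],"angular": [0,0,0]},{"gripper": 0,"offset": [0,-0.014,0],"angular": [0,0,0]}]'

```text
t: 5.8
eef_pos: [0.5438, 0.1349, 0.2775]
tool_rot: [-0.001, 0.446, 0.895, 0.0]
contact_force: [-0.3, -0.5, -0.5]
gripper_width: 1.001
grasp_force: 0.0
```

```bash
python3 -c "
from h import *
import pickle
st();m=optics.camera_model('wrist');a=optics.read_camera('wrist');pickle.dump(m,open('w3.pkl','wb'));cv2.imwrite('pics/w3.png',a)
c=proj('wrist',[*A,.044],m)[0];print(c)
u,v=int(c[0])-100,int(c[1])-75;u=max(u,0);v=max(v,0);print(u,v)
cv2.imwrite('pics/w3c.png',cv2.resize(a[v:v+150,u:u+200],None,fx=4,fy=4,interpolation=cv2.INTER_CUBIC))
"
```

```text
t 5.8 pos [0.5438 0.1349 0.2775] yaw 127.06 axis in tool 0.0058 -0.0102 F tool xy -0.24 -0.59 fz -0.49 T [ 0.045 -0.007 -0.058]
[270.21475618 185.7088057 ]
170 110
```

View pics/w3c.png

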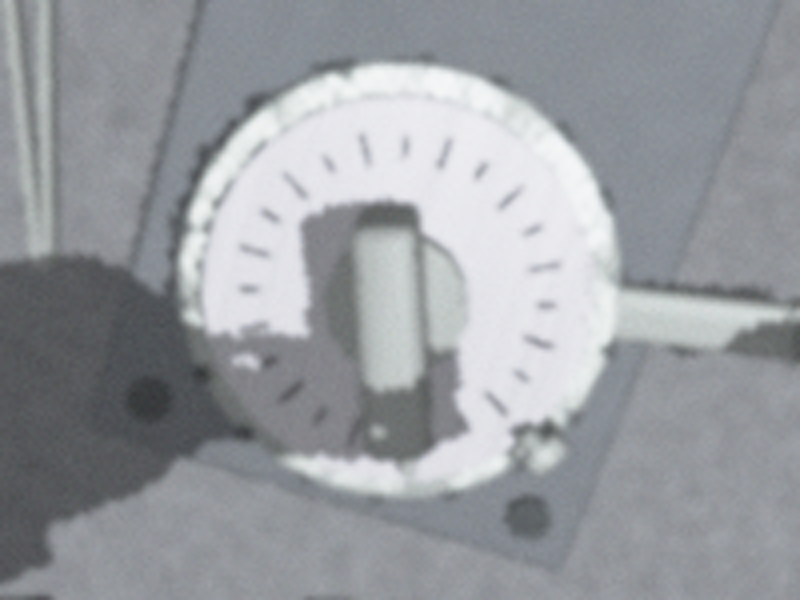

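The crop shows the dial centre at (398,293), the bar vertical with its top centre at (390,305), the pointer tip at (380,433) and the clip at (538,447).

```bash
python3 - <<'E'
from h import *
import pickle; m=pickle.load(open('w3.pkl','rb'))
np.set_printoptions(precision=4,suppress=True)
w=lambda u,v,z: at_z('wrist',170+u/4,110+v/4,z,m)[:2]
c=w(398,293,.044); top,bot_=w(386,228,.096),w(392,388,.096)
d=bot_-top; print('dial',c,'bar',(top+bot_)/2,np.hypot(*d),np.degrees(np.arctan2(d[1],d[0])))
for n,u,v,z in [('marker',538,447,.054),('nose',527,436,.05),('pt',380,433,.050)]:
    p=w(u,v,z)
    for cc in (c,A):
        d=p-cc; print(n,p,np.hypot(*d),np.degrees(np.arctan2(d[1],d[0])))
st()
E
```

```text
dial [0.5302 0.1348] bar [0.5256 0.1408] 0.03292591208593405 -51.48612564010006
marker [0.5789 0.1266] 0.04938859141353871 -9.59987963142278
marker [0.5789 0.1266] 0.04717561680230079 -8.16640585464804
nose [0.5761 0.1263] 0.04664218254686739 -10.518363957549484
nose [0.5761 0.1263] 0.044410557101408156 -9.041902667635998
pt [0.5469 0.1052] 0.03395870134643231 -60.60205409158906
pt [0.5469 0.1052] 0.031655067333850144 -62.39184075926114
t 5.85 pos [0.5437 0.1351 0.2774] yaw 127.1 axis in tool 0.0055 -0.0103 F tool xy 0.01 -0.77 fz 0.14 T [0.026 0.019 0.046]
```

The lower part of the bar is in the gripper's shadow, so the pointer is hidden here. I'll grip the bar, since its flat sides will then give me its angle from the tool yaw.

drive_tool --deltas '[{"gripper": 0,"offset": [0.0055,-0.0103,0.03],"angular": [0,0,-0.025]},{"gripper": 0,"offset": [0.0055,-0.0103,0.065],"angular": [0,0,-0.025]},{"gripper": 0,"offset": [0.0055,-0.0103,0.1],"angular": [0,0,-0.025]},{"gripper": 0,"offset": [0.0055,-0.0103,0.13],"angular": [0,0,-0.025]},{"gripper": 0,"offset": [0.0055,-0.0103,0.14],"angular": [0,0,-0.025]}]'

```text
t: 6.35
eef_pos: [0.5302, 0.133, 0.1347]
tool_rot: [-0.002, 0.436, 0.9, -0.002]
contact_force: [-0.2, -0.1, 0.0]
gripper_width: 1.005
grasp_force: 0.0
```

drive_tool --deltas '[{"gripper": 0,"offset": [0,0,0],"angular": [0,0,0]},{"gripper": 0,"offset": [0,0,0],"angular": [0,0,0]}]'

```text
t: 6.55
eef_pos: [0.5323, 0.134, 0.1392]
tool_rot: [0.0, 0.436, 0.9, 0.001]
contact_force: [0.1, -0.7, -0.1]
gripper_width: 0.999
grasp_force: 0.0
```

```bash
python3 -c "
from h import *
st()"
```

```text
t 6.55 pos [0.5323 0.134  0.1392] yaw 128.29 axis in tool -0.0005 -0.0005 F tool xy -0.66 -0.35 fz -0.07 T [-0.033 -0.084 -0.016]
```

drive_tool --deltas '[{"gripper": 255,"offset": [0,0,0],"angular": [0,0,0]},{"gripper": 255,"offset": [0,0,0],"angular": [0,0,0]},{"gripper": 255,"offset": [0,0,0],"angular": [0,0,0]},{"gripper": 255,"offset": [0,0,0],"angular": [0,0,0]},{"gripper": 255,"offset": [0,0,0],"angular": [0,0,0]}]' --grip_force 40

```text
t: 7.05
eef_pos: [0.5318, 0.1333, 0.1388]
tool_rot: [0.0, 0.436, 0.9, 0.0]
contact_force: [1.3, 1.9, 4.0]
gripper_width: 0.158
grasp_force: 42.0
```

```bash
python3 -c "
from h import *
st();print(bot.get_obs()['gripper_width'],bot.get_obs()['grasp_force'])"
```

```text
t 7.05 pos [0.5318 0.1333 0.1388] yaw 128.27 axis in tool -0.0003 0.0003 F tool xy 0.66 2.24 fz 4.02 T [-0.146  0.347  0.22 ]
0.15794341554233765 41.97570025920868
```

drive_tool --deltas '[{"gripper": 255,"offset": [0,0,0],"angular": [0,0,-0.15]},{"gripper": 255,"offset": [0,0,0],"angular": [0,0,-0.33]},{"gripper": 255,"offset": [0,0,0],"angular": [0,0,-0.51]},{"gripper": 255,"offset": [0,0,0],"angular": [0,0,-0.69]},{"gripper": 255,"offset": [0,0,0],"angular": [0,0,-0.85]}]'

```text
t: 7.55
eef_pos: [0.5319, 0.1335, 0.1388]
tool_rot: [0.0, 0.115, 0.993, 0.0]
contact_force: [1.1, 0.9, 1.1]
gripper_width: 0.155
grasp_force: 39.7
```

drive_tool --deltas '[{"gripper": 255,"offset": [0,0,0],"angular": [0,0,0]},{"gripper": 255,"offset": [0,0,0],"angular": [0,0,0]}]'

```text
t: 7.75
eef_pos: [0.5319, 0.1335, 0.1388]
tool_rot: [0.001, 0.119, 0.993, 0.0]
contact_force: [1.3, 0.6, 3.1]
gripper_width: 0.157
grasp_force: 40.4
```

```bash
python3 -c "
from h import *
st()"
```

```text
t 7.75 pos [0.5319 0.1335 0.1388] yaw 166.38 axis in tool -0.0003 -0.0001 F tool xy -1.13 0.9 fz 3.06 T [ 0.121 -0.144  0.32 ]
```

drive_tool --deltas '[{"gripper": 0,"offset": [0,0,0],"angular": [0,0,0]},{"gripper": 0,"offset": [0,0,0],"angular": [0,0,0]},{"gripper": 0,"offset": [0,0,-0.03],"angular": [0,0,0]},{"gripper": 0,"offset": [-0.04,0,-0.07],"angular": [0,0,0]},{"gripper": 0,"offset": [-0.08,0,-0.09],"angular": [0,0,0]}]'

```text
t: 8.25
eef_pos: [0.6081, 0.1156, 0.2301]
tool_rot: [0.0, 0.116, 0.993, -0.0]
contact_force: [1.0, 0.4, 0.6]
gripper_width: 0.985
grasp_force: 0.0
```

drive_tool --deltas '[{"gripper": 0,"offset": [-0.04,0,-0.01],"angular": [0,0,0]},{"gripper": 0,"offset": [-0.05,0,-0.01],"angular": [0,0,0]},{"gripper": 0,"offset": [-0.05,0,-0.01],"angular": [0,0,0]},{"gripper": 0,"offset": [-0.05,0,-0.01],"angular": [0,0,0]},{"gripper": 0,"offset": [-0.05,0,-0.01],"angular": [0,0,0]}]'

```text
t: 8.75
eef_pos: [0.6553, 0.104, 0.2372]
tool_rot: [-0.001, 0.116, 0.993, -0.0]
contact_force: [0.1, -0.9, -0.7]
gripper_width: 1.0
grasp_force: 0.0
```

```bash
python3 -c "
from h import *
import pickle
st();m=optics.camera_model('wrist');a=optics.read_camera('wrist');pickle.dump(m,open('w4.pkl','wb'));cv2.imwrite('pics/w4.png',a)
th=np.radians(-13);c=proj('wrist',[A[0]+.035*np.cos(th),A[1]+.035*np.sin(th),.05],m)[0];print(c)
u,v=max(int(c[0])-66,0),max(int(c[1])-50,0);print(u,v)
cv2.imwrite('pics/w4c.png',cv2.resize(a[v:v+100,u:u+132],None,fx=6,fy=6,interpolation=cv2.INTER_CUBIC))
"
```

```text
t 8.75 pos [0.6553 0.104  0.2372] yaw 166.64 axis in tool 0.1265 0.0001 F tool xy -0.27 -0.9 fz -0.73 T [ 0.039 -0.019 -0.007]
[280.21964983  88.0381983 ]
214 38
```

View pics/w4c.png

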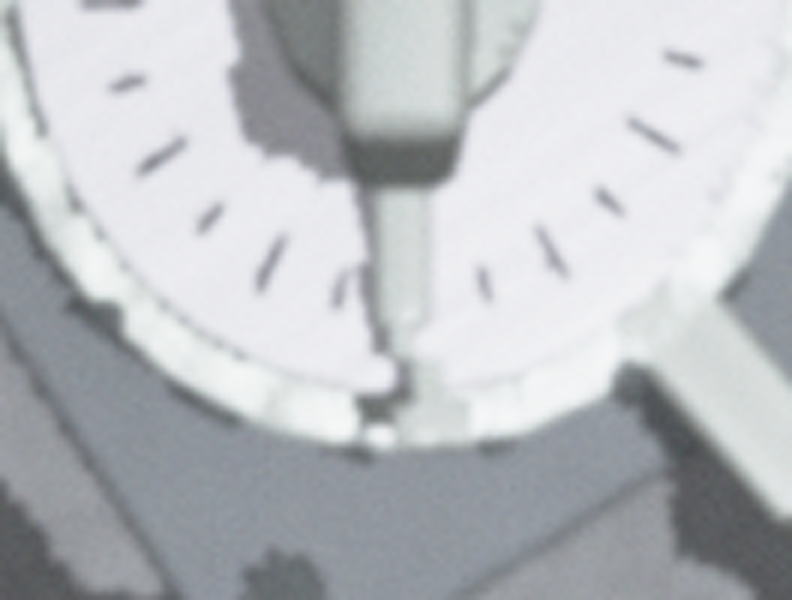

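The pointer is centred at u=404 (tip at v≈322). The clip body spans u≈402–470 (centre about 436) with its nose at (432,365), so it still needs a few degrees anticlockwise.

```bash
python3 - <<'E'
from h import *
import pickle; m=pickle.load(open('w4.pkl','rb'))
w=lambda u,v,z: at_z('wrist',214+u/6,38+v/6,z,m)[:2]
th=np.radians(166.4-180)
for n,u,v,z in [('clip',436,412,.054),('clipL',402,410,.054),('clipR',470,410,.054),('nose',432,368,.052),('tip',404,322,.05),('ptrbase',404,220,.05),('bar',405,130,.096)]:
    p=w(u,v,z)
    d=p-A; print(n,p.round(4),np.hypot(*d).round(4),np.degrees(np.arctan2(d[1],d[0])).round(2))
a=cv2.imread('pics/w4.png')
g=cv2.cvtColor(a,cv2.COLOR_BGR2GRAY)
for v in (290,320,340,355,365,375,385,395,405,415,425): 
    r=38+v//6; print(v,g[r,276:298])
E
```

```text
clip [0.5806 0.127 ] 0.0488 -7.37
clipL [0.5794 0.1229] 0.0483 -12.4
clipR [0.5814 0.1313] 0.0492 -2.37
nose [0.5753 0.1278] 0.0435 -7.28
tip [0.569  0.1256] 0.0376 -11.74
ptrbase [0.5573 0.1284] 0.0256 -10.99
bar [0.5542 0.1291] 0.0224 -10.71
290 [157 183 201 212 212 215 217 216 212 217 228 236 237 237 235 236 232 219
 194 194 226 237]
320 [155 171 187 202 216 223 220 216 212 217 229 235 238 238 239 239 237 237
 236 236 236 237]
340 [163 140 158 192 212 216 219 229 237 237 239 239 237 237 237 237 236 236
 236 237 238 238]
355 [215 207 193 183 185 191 198 217 224 227 230 231 234 237 238 237 238 238
 239 237 238 238]
365 [232 228 223 197 169 166 180 199 214 220 222 225 232 236 236 238 239 239
 238 238 238 239]
375 [239 239 236 213 164 148 167 195 210 215 216 222 230 237 238 237 236 234
 234 234 230 230]
385 [226 223 213 178 141 133 157 187 209 213 211 214 220 227 227 228 228 226
 225 225 228 234]
395 [185 180 165 139 123 124 150 184 207 211 211 213 220 225 230 231 233 233
 232 233 235 238]
405 [118 119 126 139 152 162 180 198 212 213 212 213 214 213 212 216 228 242
 242 242 241 242]
415 [119 124 130 152 185 201 210 213 216 214 215 215 216 217 216 217 232 243
 246 244 243 244]
425 [161 167 164 169 191 206 213 214 217 217 217 218 217 217 217 220 233 243
 244 242 241 243]
```

drive_tool --deltas '[{"gripper": 0,"offset": [0.04,0,0],"angular": [0,0,0]},{"gripper": 0,"offset": [0.085,0,0],"angular": [0,0,0]},{"gripper": 0,"offset": [0.1265,0,0.02],"angular": [0,0,0]},{"gripper": 0,"offset": [0.1265,0,0.06],"angular": [0,0,0]},{"gripper": 0,"offset": [0.1265,0,0.0985],"angular": [0,0,0]}]'

```text
t: 9.3
eef_pos: [0.5324, 0.1329, 0.1392]
tool_rot: [0.001, 0.116, 0.993, -0.0]
contact_force: [2.0, -0.5, -0.1]
gripper_width: 1.002
grasp_force: 0.0
```

drive_tool --deltas '[{"gripper": 0,"offset": [0,0,0],"angular": [0,0,0]},{"gripper": 0,"offset": [0,0,0],"angular": [0,0,0]}]'

```text
t: 9.5
eef_pos: [0.5335, 0.1331, 0.1399]
tool_rot: [-0.001, 0.117, 0.993, -0.0]
contact_force: [0.1, 0.1, 0.9]
gripper_width: 1.001
grasp_force: 0.0
```

drive_tool --deltas '[{"gripper": 255,"offset": [0,0,0],"angular": [0,0,0]},{"gripper": 255,"offset": [0,0,0],"angular": [0,0,0]},{"gripper": 255,"offset": [0,0,0],"angular": [0,0,0]},{"gripper": 255,"offset": [0,0,0],"angular": [0,0,0]},{"gripper": 255,"offset": [0,0,0],"angular": [0,0,0]}]'

```text
t: 10.0
eef_pos: [0.5344, 0.1329, 0.1399]
tool_rot: [0.0, 0.117, 0.993, 0.0]
contact_force: [-1.2, 4.6, 7.3]
gripper_width: 0.156
grasp_force: 44.1
```

```bash
python3 -c "
from h import *
st();print(bot.get_obs()['gripper_width'],bot.get_obs()['grasp_force'])"
```

```text
t 10.0 pos [0.5344 0.1329 0.1399] yaw 166.52 axis in tool 0.0022 -0.0001 F tool xy 2.22 4.2 fz 7.28 T [0.259 0.419 0.262]
0.15627647135758474 44.06129837036133
```

drive_tool --deltas '[{"gripper": 255,"offset": [0,0,0],"angular": [0,0,-0.045]},{"gripper": 255,"offset": [0,0,0],"angular": [0,0,-0.09]},{"gripper": 255,"offset": [0,0,0],"angular": [0,0,-0.09]},{"gripper": 255,"offset": [0,0,0],"angular": [0,0,-0.09]}]'

```text
t: 10.4
eef_pos: [0.5344, 0.1331, 0.1399]
tool_rot: [0.0, 0.082, 0.997, 0.0]
contact_force: [-1.2, 1.1, 4.4]
gripper_width: 0.156
grasp_force: 43.7
```

```bash
python3 -c "
from h import *
st()"
```

```text
t 10.4 pos [0.5344 0.1331 0.1399] yaw 170.54 axis in tool 0.0022 -0.0001 F tool xy 1.35 0.85 fz 4.38 T [ 0.137  0.083 -0.022]
```

drive_tool --deltas '[{"gripper": 0,"offset": [0,0,0],"angular": [0,0,0]},{"gripper": 0,"offset": [0,0,0],"angular": [0,0,0]},{"gripper": 0,"offset": [0,0,-0.03],"angular": [0,0,0]},{"gripper": 0,"offset": [-0.04,0,-0.06],"angular": [0,0,0]},{"gripper": 0,"offset": [-0.08,0,-0.07],"angular": [0,0,0]}]'

```text
t: 10.9
eef_pos: [0.6142, 0.1199, 0.2124]
tool_rot: [0.002, 0.081, 0.997, 0.0]
contact_force: [1.5, 0.1, 1.0]
gripper_width: 0.982
grasp_force: 0.0
```

drive_tool --deltas '[{"gripper": 0,"offset": [-0.03,0,0],"angular": [0,0,0]},{"gripper": 0,"offset": [-0.03,0,0],"angular": [0,0,0]},{"gripper": 0,"offset": [-0.03,0,0],"angular": [0,0,0]},{"gripper": 0,"offset": [-0.03,0,0],"angular": [0,0,0]}]'

```text
t: 11.3
eef_pos: [0.6412, 0.1151, 0.2088]
tool_rot: [-0.001, 0.081, 0.997, -0.0]
contact_force: [-0.3, 0.0, -0.6]
gripper_width: 1.002
grasp_force: 0.0
```

```bash
python3 -c "
from h import *
import pickle
st();m=optics.camera_model('wrist');a=optics.read_camera('wrist');pickle.dump(m,open('w5.pkl','wb'));cv2.imwrite('pics/w5.png',a)
th=np.radians(-10);c=proj('wrist',[A[0]+.043*np.cos(th),A[1]+.043*np.sin(th),.05],m)[0];print(c)
u,v=max(int(c[0])-40,0),max(int(c[1])-35,0);print(u,v)
cv2.imwrite('pics/w5c.png',cv2.resize(a[v:v+60,u:u+80],None,fx=10,fy=10,interpolation=cv2.INTER_CUBIC))
"
```

```text
t 11.3 pos [0.6412 0.1151 0.2088] yaw 170.65 axis in tool 0.1105 0.0003 F tool xy 0.32 -0.04 fz -0.6 T [0.044 0.013 0.029]
[279.29536563 121.5029226 ]
239 86
```

View pics/w5c.png

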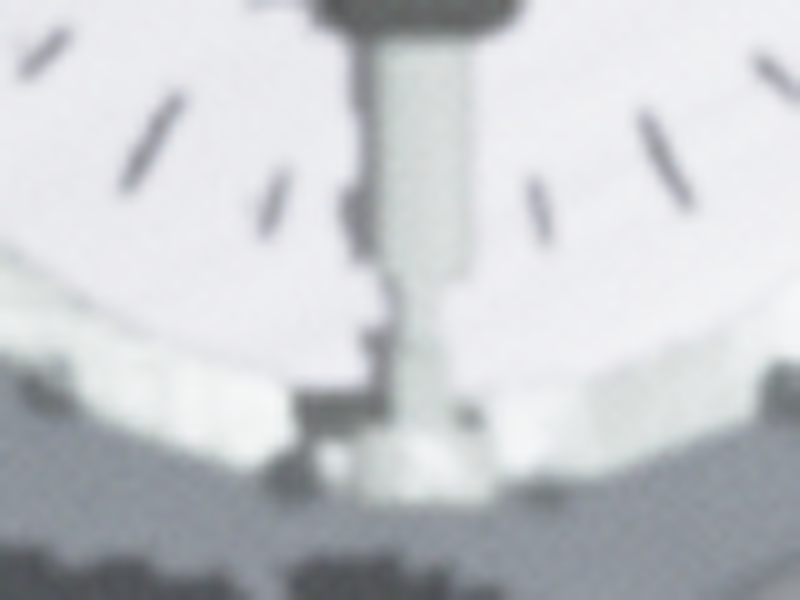

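The pointer (u≈420–425) now points at the clip's nose (centre u≈423), with the clip body centred at 425, so the setting is aligned. Next I'll put the closed fingers on the other side of the handle.

drive_tool --deltas '[{"gripper": 255,"offset": [0.01,0.02,0],"angular": [0,0,0.17]},{"gripper": 255,"offset": [0.02,0.04,0],"angular": [0,0,0.35]},{"gripper": 255,"offset": [0.03,0.06,0],"angular": [0,0,0.53]},{"gripper": 255,"offset": [0.042,0.082,0],"angular": [0,0,0.72]},{"gripper": 255,"offset": [0.042,0.082,0],"angular": [0,0,0.9]}]'

```text
t: 11.85
eef_pos: [0.6113, 0.2074, 0.21]
tool_rot: [-0.001, 0.421, 0.907, 0.001]
contact_force: [-0.5, 0.9, 0.7]
gripper_width: 0.144
grasp_force: 0.0
```

drive_tool --deltas '[{"gripper": 255,"offset": [0,0,0],"angular": [0,0,0.15]},{"gripper": 255,"offset": [0,0,0],"angular": [0,0,0.284]},{"gripper": 255,"offset": [0,0,0],"angular": [0,0,0.284]},{"gripper": 255,"offset": [0,0,0],"angular": [0,0,0.284]}]'

```text
t: 12.25
eef_pos: [0.6139, 0.2025, 0.2095]
tool_rot: [0.0, 0.519, 0.855, -0.0]
contact_force: [-0.3, -0.6, 0.2]
gripper_width: -0.002
grasp_force: 0.0
```

```bash
python3 -c "
from h import *
st()"
```

```text
t 12.25 pos [0.6139 0.2025 0.2095] yaw 117.5 axis in tool -0.0237 -0.1044 F tool xy -0.37 -0.53 fz 0.2 T [-0.01   0.019  0.   ]
```

drive_tool --deltas '[{"gripper": 255,"offset": [0,0,0.03],"angular": [0,0,0]},{"gripper": 255,"offset": [0,0,0.06],"angular": [0,0,0]},{"gripper": 255,"offset": [0,0,0.084],"angular": [0,0,0]},{"gripper": 255,"offset": [0,0,0.084],"angular": [0,0,0]},{"gripper": 255,"offset": [0,0,0.084],"angular": [0,0,0]}]'

```text
t: 12.75
eef_pos: [0.6142, 0.2027, 0.1255]
tool_rot: [-0.001, 0.52, 0.854, -0.0]
contact_force: [-0.9, 0.5, -0.3]
gripper_width: 0.002
grasp_force: 0.5
```

drive_tool --deltas '[{"gripper": 255,"offset": [-0.004,0,0],"angular": [0,0,0]},{"gripper": 255,"offset": [-0.008,0,0],"angular": [0,0,0]},{"gripper": 255,"offset": [-0.01,0,0],"angular": [0,0,0]}]'

```text
t: 13.05
eef_pos: [0.619, 0.1955, 0.1269]
tool_rot: [-0.0, 0.52, 0.854, 0.002]
contact_force: [-1.5, 6.1, -4.7]
gripper_width: 0.001
grasp_force: 2.9
```

```bash
python3 -c "
from h import *
st()
arc(-.0125,[-1.5,-3,-4.5,-6,-7.5,-9,-12],.104)"
```

```text
t 13.05 pos [0.619  0.1955 0.1269] yaw 117.4 axis in tool -0.0152 -0.1057 F tool xy 6.11 1.46 fz -4.69 T [1.238 0.362 0.036]
-1.5 [np.float64(-0.0027), np.float64(0.0003), 0] 0.033
-3 [np.float64(-0.0055), np.float64(0.0005), 0] 0.067
-4.5 [np.float64(-0.0082), np.float64(0.0007), 0] 0.1
-6 [np.float64(-0.0109), np.float64(0.0007), 0] 0.133
-7.5 [np.float64(-0.0137), np.float64(0.0007), 0] 0.167
-9 [np.float64(-0.0164), np.float64(0.0007), 0] 0.2
-12 [np.float64(-0.0219), np.float64(0.0003), 0] 0.267
```

drive_tool --deltas '[{"gripper": 255,"offset": [-0.0036,0.0002,0],"angular": [0,0,0.044]},{"gripper": 255,"offset": [-0.0073,0.0003,0],"angular": [0,0,0.089]},{"gripper": 255,"offset": [-0.0109,0.0002,0],"angular": [0,0,0.133]},{"gripper": 255,"offset": [-0.0146,0,0],"angular": [0,0,0.178]}]'

```text
t: 13.45
eef_pos: [0.6263, 0.1832, 0.1274]
tool_rot: [-0.0, 0.578, 0.816, 0.003]
contact_force: [-0.1, 6.8, -3.6]
gripper_width: 0.005
grasp_force: 3.0
```

```bash
python3 -c "
from h import *
st()"
```

```text
t 13.45 pos [0.6263 0.1832 0.1274] yaw 109.34 axis in tool -0.0159 -0.1053 F tool xy 6.48 2.12 fz -3.59 T [ 1.307 -0.035 -0.024]
```

drive_tool --deltas '[{"gripper": 255,"offset": [-0.0036,0.0003,0],"angular": [0,0,0.044]},{"gripper": 255,"offset": [-0.0073,0.0004,0],"angular": [0,0,0.089]}]'

```text
t: 13.65
eef_pos: [0.6294, 0.1765, 0.1275]
tool_rot: [-0.0, 0.606, 0.795, 0.003]
contact_force: [1.8, 6.8, -4.2]
gripper_width: -0.001
grasp_force: 3.0
```

```bash
python3 -c "
from h import *
st()"
```

```text
t 13.65 pos [0.6294 0.1765 0.1275] yaw 105.33 axis in tool -0.0159 -0.1051 F tool xy 6.07 3.51 fz -4.21 T [ 1.321 -0.157  0.025]
```

drive_tool --deltas '[{"gripper": 255,"offset": [-0.0036,0.0003,0],"angular": [0,0,0.044]},{"gripper": 255,"offset": [-0.0073,0.0004,0],"angular": [0,0,0.089]}]'

```text
t: 13.85
eef_pos: [0.632, 0.1696, 0.1277]
tool_rot: [-0.0, 0.634, 0.773, 0.003]
contact_force: [1.6, 7.0, -2.5]
gripper_width: 0.002
grasp_force: 3.0
```

drive_tool --deltas '[{"gripper": 255,"offset": [-0.0036,0.0003,0],"angular": [0,0,0.044]},{"gripper": 255,"offset": [-0.0073,0.0004,0],"angular": [0,0,0.089]}]'

```text
t: 14.05
eef_pos: [0.6341, 0.1625, 0.1278]
tool_rot: [0.0, 0.661, 0.751, 0.003]
contact_force: [2.8, 6.2, -2.9]
gripper_width: 0.002
grasp_force: 3.0
```

```bash
python3 -c "
from h import *
st()"
```

```text
t 14.05 pos [0.6341 0.1625 0.1278] yaw 97.32 axis in tool -0.016 -0.1048 F tool xy 5.79 3.58 fz -2.86 T [ 1.259 -0.42   0.002]
```

drive_tool --deltas '[{"gripper": 255,"offset": [-0.0036,0.0003,0],"angular": [0,0,0.044]},{"gripper": 255,"offset": [-0.0073,0.0004,0],"angular": [0,0,0.089]}]'

```text
t: 14.25
eef_pos: [0.6356, 0.1553, 0.1279]
tool_rot: [0.0, 0.686, 0.727, 0.004]
contact_force: [3.0, 6.8, -4.0]
gripper_width: 0.003
grasp_force: 3.0
```

drive_tool --deltas '[{"gripper": 255,"offset": [-0.0036,0.0003,0],"angular": [0,0,0.044]},{"gripper": 255,"offset": [-0.0073,0.0004,0],"angular": [0,0,0.089]}]'

```text
t: 14.45
eef_pos: [0.6367, 0.1479, 0.128]
tool_rot: [0.0, 0.711, 0.703, 0.004]
contact_force: [3.8, 6.1, -2.9]
gripper_width: -0.002
grasp_force: 3.0
```

```bash
python3 -c "
from h import *
st()"
```

```text
t 14.45 pos [0.6367 0.1479 0.128 ] yaw 89.3 axis in tool -0.0159 -0.1044 F tool xy 6.16 3.69 fz -2.94 T [ 1.181 -0.634  0.063]
```

drive_tool --deltas '[{"gripper": 255,"offset": [-0.0036,0.0003,0],"angular": [0,0,0.044]},{"gripper": 255,"offset": [-0.0073,0.0004,0],"angular": [0,0,0.089]}]'

```text
t: 14.65
eef_pos: [0.6373, 0.1406, 0.1281]
tool_rot: [0.0, 0.736, 0.677, 0.004]
contact_force: [4.3, 5.9, -3.2]
gripper_width: 0.001
grasp_force: 3.0
```

drive_tool --deltas '[{"gripper": 255,"offset": [-0.0036,0.0003,0],"angular": [0,0,0.044]},{"gripper": 255,"offset": [-0.0073,0.0004,0],"angular": [0,0,0.089]}]'

```text
t: 14.85
eef_pos: [0.6373, 0.1331, 0.1282]
tool_rot: [0.0, 0.759, 0.651, 0.004]
contact_force: [4.2, 5.3, -2.6]
gripper_width: -0.002
grasp_force: 3.0
```

```bash
python3 -c "
from h import *
st()"
```

```text
t 14.85 pos [0.6373 0.1331 0.1282] yaw 81.28 axis in tool -0.0158 -0.1039 F tool xy 5.9 3.35 fz -2.61 T [ 1.089 -0.872  0.036]
```

drive_tool --deltas '[{"gripper": 255,"offset": [-0.0036,0.0004,0],"angular": [0,0,0.044]},{"gripper": 255,"offset": [-0.0073,0.0007,0],"angular": [0,0,0.089]}]'

```text
t: 15.05
eef_pos: [0.637, 0.1257, 0.1282]
tool_rot: [0.0, 0.781, 0.624, 0.004]
contact_force: [4.7, 4.5, -3.7]
gripper_width: 0.004
grasp_force: 3.0
```

drive_tool --deltas '[{"gripper": 255,"offset": [-0.0036,0.0004,0],"angular": [0,0,0.044]},{"gripper": 255,"offset": [-0.0073,0.0007,0],"angular": [0,0,0.089]}]'

```text
t: 15.25
eef_pos: [0.6362, 0.1182, 0.1282]
tool_rot: [0.0, 0.803, 0.597, 0.004]
contact_force: [4.7, 5.2, -3.2]
gripper_width: 0.001
grasp_force: 3.0
```

```bash
python3 -c "
from h import *
st()"
```

```text
t 15.25 pos [0.6362 0.1182 0.1282] yaw 73.26 axis in tool -0.0155 -0.104 F tool xy 6.28 2.97 fz -3.17 T [ 1.014 -0.904  0.048]
```

drive_tool --deltas '[{"gripper": 255,"offset": [-0.0036,0.0004,0],"angular": [0,0,0.044]},{"gripper": 255,"offset": [-0.0073,0.0007,0],"angular": [0,0,0.089]}]'

```text
t: 15.45
eef_pos: [0.6349, 0.1109, 0.1282]
tool_rot: [0.0, 0.823, 0.568, 0.004]
contact_force: [5.1, 4.3, -2.8]
gripper_width: -0.0
grasp_force: 3.0
```

drive_tool --deltas '[{"gripper": 255,"offset": [-0.0036,0.0004,0],"angular": [0,0,0.044]},{"gripper": 255,"offset": [-0.0073,0.0007,0],"angular": [0,0,0.089]}]'

```text
t: 15.65
eef_pos: [0.6331, 0.1037, 0.1282]
tool_rot: [0.0, 0.842, 0.539, 0.004]
contact_force: [5.6, 4.2, -2.7]
gripper_width: 0.0
grasp_force: 3.0
```

```bash
python3 -c "
from h import *
st()"
```

```text
t 15.65 pos [0.6331 0.1037 0.1282] yaw 65.24 axis in tool -0.0153 -0.104 F tool xy 6.12 3.32 fz -2.69 T [ 0.915 -1.028  0.053]
```

drive_tool --deltas '[{"gripper": 255,"offset": [-0.0036,0.0004,0],"angular": [0,0,0.044]},{"gripper": 255,"offset": [-0.0073,0.0007,0],"angular": [0,0,0.089]}]'

```text
t: 15.85
eef_pos: [0.6308, 0.0969, 0.1283]
tool_rot: [0.0, 0.861, 0.509, 0.005]
contact_force: [5.4, 5.0, -3.0]
gripper_width: -0.001
grasp_force: 3.6
```

drive_tool --deltas '[{"gripper": 255,"offset": [-0.0036,0.0004,0],"angular": [0,0,0.044]},{"gripper": 255,"offset": [-0.0073,0.0007,0],"angular": [0,0,0.089]}]'

```text
t: 16.05
eef_pos: [0.6282, 0.0905, 0.1283]
tool_rot: [0.0, 0.878, 0.479, 0.005]
contact_force: [6.8, 6.3, -5.1]
gripper_width: 0.003
grasp_force: 4.2
```

```bash
python3 -c "
from h import *
st()"
```

```text
t 16.05 pos [0.6282 0.0905 0.1283] yaw 57.25 axis in tool -0.0159 -0.1039 F tool xy 9.02 2.32 fz -5.14 T [ 1.123 -1.422  0.033]
```

drive_tool --deltas '[{"gripper": 255,"offset": [-0.0036,0.0004,0],"angular": [0,0,0.044]},{"gripper": 255,"offset": [-0.0055,0.0005,0],"angular": [0,0,0.067]}]'

```text
t: 16.25
eef_pos: [0.6259, 0.0856, 0.1283]
tool_rot: [-0.0, 0.89, 0.456, 0.005]
contact_force: [8.2, 5.4, -4.8]
gripper_width: 0.002
grasp_force: 4.7
```

```bash
python3 -c "
from h import *
st()"
```

```text
t 16.25 pos [0.6259 0.0856 0.1283] yaw 54.24 axis in tool -0.0161 -0.1039 F tool xy 9.19 3.52 fz -4.84 T [ 1.188 -1.633  0.04 ]
```

drive_tool --deltas '[{"gripper": 255,"offset": [-0.0036,0.0004,0],"angular": [0,0,0.044]},{"gripper": 255,"offset": [-0.0055,0.0005,0],"angular": [0,0,0.067]}]'

```text
t: 16.45
eef_pos: [0.6235, 0.0811, 0.1284]
tool_rot: [-0.0, 0.902, 0.432, 0.006]
contact_force: [9.4, 6.3, -6.0]
gripper_width: 0.0
grasp_force: 5.2
```

```bash
python3 -c "
from h import *
st()"
```

```text
t 16.45 pos [0.6235 0.0811 0.1284] yaw 51.24 axis in tool -0.0165 -0.1038 F tool xy 10.83 3.41 fz -6.0 T [ 1.288 -1.885  0.074]
```

drive_tool --deltas '[{"gripper": 255,"offset": [-0.0018,0.0002,0],"angular": [0,0,0.022]},{"gripper": 255,"offset": [-0.0032,0.0003,0],"angular": [0,0,0.038]}]'

```text
t: 16.65
eef_pos: [0.622, 0.0787, 0.1285]
tool_rot: [-0.0, 0.908, 0.419, 0.006]
contact_force: [10.0, 5.9, -6.9]
gripper_width: -0.0
grasp_force: 5.5
```

```bash
python3 -c "
from h import *
st()"
```

```text
t 16.65 pos [0.622  0.0787 0.1285] yaw 49.57 axis in tool -0.0167 -0.1038 F tool xy 11.0 3.79 fz -6.88 T [ 1.316 -1.983  0.056]
```

drive_tool --deltas '[{"gripper": 255,"offset": [0,0,0],"angular": [0,0,0]},{"gripper": 255,"offset": [0,0,0],"angular": [0,0,0]},{"gripper": 255,"offset": [0,0,0],"angular": [0,0,0]},{"gripper": 255,"offset": [0,0,0],"angular": [0,0,0]},{"gripper": 255,"offset": [0,0,0],"angular": [0,0,0]}]'

```text
t: 17.15
eef_pos: [0.6219, 0.0785, 0.1284]
tool_rot: [-0.0, 0.908, 0.419, 0.006]
contact_force: [9.2, 6.5, -6.1]
gripper_width: 0.003
grasp_force: 5.0
```

```bash
python3 -c "
from h import *
st()"
```

```text
t 17.15 pos [0.6219 0.0785 0.1284] yaw 49.6 axis in tool -0.0164 -0.1038 F tool xy 10.93 2.81 fz -6.05 T [ 1.168 -1.835  0.077]
```

drive_tool --deltas '[{"gripper": 255,"offset": [0.002,0,0],"angular": [0,0,0]},{"gripper": 255,"offset": [0.004,0,0],"angular": [0,0,0]},{"gripper": 255,"offset": [0.007,0,0],"angular": [0,0,0]},{"gripper": 255,"offset": [0.014,0,0],"angular": [0,0,0]},{"gripper": 255,"offset": [0.014,0,0],"angular": [0,0,0]}]'

```text
t: 17.65
eef_pos: [0.6273, 0.0874, 0.1257]
tool_rot: [-0.0, 0.908, 0.419, 0.0]
contact_force: [-0.3, 0.1, -0.2]
gripper_width: 0.001
grasp_force: 0.0
```

drive_tool --deltas '[{"gripper": 255,"offset": [0,0,0],"angular": [0,0,0]},{"gripper": 255,"offset": [0,0,0],"angular": [0,0,0]},{"gripper": 255,"offset": [0,0,0],"angular": [0,0,0]},{"gripper": 255,"offset": [0,0,0],"angular": [0,0,0]},{"gripper": 255,"offset": [0,0,0],"angular": [0,0,0]}]'

```text
t: 18.15
eef_pos: [0.6268, 0.0863, 0.1254]
tool_rot: [0.0, 0.908, 0.418, -0.0]
contact_force: [-0.9, -0.9, 0.9]
gripper_width: 0.002
grasp_force: 0.0
```

```bash
python3 -c "
from h import *
st()"
```

```text
t 18.15 pos [0.6268 0.0863 0.1254] yaw 49.47 axis in tool -0.0258 -0.1025 F tool xy -1.23 -0.12 fz 0.89 T [0.018 0.04  0.   ]
```

drive_tool --deltas '[{"gripper": 255,"offset": [-0.004,0,0],"angular": [0,0,0]},{"gripper": 255,"offset": [-0.007,0,0],"angular": [0,0,0]},{"gripper": 255,"offset": [-0.009,0,0],"angular": [0,0,0]}]'

```text
t: 18.45
eef_pos: [0.6212, 0.0799, 0.1255]
tool_rot: [-0.0, 0.908, 0.418, 0.001]
contact_force: [3.3, 3.5, -4.1]
gripper_width: 0.001
grasp_force: 2.6
```

```bash
python3 -c "
from h import *
st()"
```

```text
t 18.45 pos [0.6212 0.0799 0.1255] yaw 49.48 axis in tool -0.0172 -0.1024 F tool xy 4.79 0.23 fz -4.13 T [ 0.752 -0.822  0.027]
```

drive_tool --deltas '[{"gripper": 255,"offset": [-0.001,0,0],"angular": [0,0,0]},{"gripper": 255,"offset": [-0.002,0,0],"angular": [0,0,0]}]'

```text
t: 18.65
eef_pos: [0.621, 0.0798, 0.1257]
tool_rot: [-0.001, 0.908, 0.419, 0.002]
contact_force: [7.1, 5.5, -7.2]
gripper_width: -0.001
grasp_force: 4.5
```

```bash
python3 -c "
from h import *
st()"
```

```text
t 18.65 pos [0.621  0.0798 0.1257] yaw 49.54 axis in tool -0.0169 -0.1023 F tool xy 8.83 1.83 fz -7.25 T [ 1.273 -1.39  -0.011]
```

drive_tool --deltas '[{"gripper": 255,"offset": [-0.001,0,0],"angular": [0,0,0]},{"gripper": 255,"offset": [-0.002,0,0],"angular": [0,0,0]}]'

```text
t: 18.85
eef_pos: [0.6206, 0.0795, 0.126]
tool_rot: [-0.001, 0.908, 0.419, 0.004]
contact_force: [9.2, 6.6, -8.1]
gripper_width: -0.003
grasp_force: 5.6
```

```bash
python3 -c "
from h import *
st()"
```

```text
t 18.85 pos [0.6206 0.0795 0.126 ] yaw 49.58 axis in tool -0.0163 -0.1022 F tool xy 11.0 2.66 fz -8.06 T [ 1.594 -1.796  0.059]
```

drive_tool --deltas '[{"gripper": 255,"offset": [0.003,0,0],"angular": [0,0,0]},{"gripper": 255,"offset": [0.008,0,0],"angular": [0,0,0]},{"gripper": 255,"offset": [0.018,0,0],"angular": [0,0,0]},{"gripper": 255,"offset": [0.018,0,-0.04],"angular": [0,0,0]},{"gripper": 255,"offset": [0.018,0,-0.083],"angular": [0,0,0]}]'

```text
t: 19.35
eef_pos: [0.6293, 0.0906, 0.2077]
tool_rot: [-0.001, 0.908, 0.419, -0.002]
contact_force: [0.6, -0.0, 0.6]
gripper_width: -0.0
grasp_force: 0.0
```

drive_tool --deltas '[{"gripper": 0,"offset": [0,0,0],"angular": [0,0,-0.18]},{"gripper": 0,"offset": [0,0,0],"angular": [0,0,-0.36]},{"gripper": 0,"offset": [0,0,0],"angular": [0,0,-0.54]},{"gripper": 0,"offset": [0,0,0],"angular": [0,0,-0.72]},{"gripper": 0,"offset": [0,0,0],"angular": [0,0,-0.9]}]'

```text
t: 19.85
eef_pos: [0.6303, 0.0904, 0.2085]
tool_rot: [0.0, 0.705, 0.709, -0.0]
contact_force: [-0.0, 0.4, 0.2]
gripper_width: 0.846
grasp_force: 0.0
```

drive_tool --deltas '[{"gripper": 0,"offset": [0,0,0],"angular": [0,0,-0.18]},{"gripper": 0,"offset": [0,0,0],"angular": [0,0,-0.36]},{"gripper": 0,"offset": [0,0,0],"angular": [0,0,-0.54]},{"gripper": 0,"offset": [0,0,0],"angular": [0,0,-0.72]},{"gripper": 0,"offset": [0,0,0],"angular": [0,0,-0.9]}]'

```text
t: 20.35
eef_pos: [0.6303, 0.0903, 0.2084]
tool_rot: [-0.0, 0.416, 0.909, -0.0]
contact_force: [-0.8, -0.3, -0.2]
gripper_width: 1.001
grasp_force: 0.0
```

drive_tool --deltas '[{"gripper": 0,"offset": [0,0,0],"angular": [0,0,-0.18]},{"gripper": 0,"offset": [0,0,0],"angular": [0,0,-0.36]},{"gripper": 0,"offset": [0,0,0],"angular": [0,0,-0.54]},{"gripper": 0,"offset": [0,0,0],"angular": [0,0,-0.72]},{"gripper": 0,"offset": [0,0,0],"angular": [0,0,-0.89]}]'

```text
t: 20.85
eef_pos: [0.6303, 0.0902, 0.2083]
tool_rot: [-0.0, 0.08, 0.997, -0.0]
contact_force: [-0.6, 0.1, 0.2]
gripper_width: 1.004
grasp_force: 0.0
```

```bash
python3 -c "
from h import *
st()"
```

```text
t 20.85 pos [0.6303 0.0902 0.2083] yaw 170.83 axis in tool 0.1037 0.0269 F tool xy 0.64 -0.04 fz 0.22 T [ 0.008 -0.018 -0.035]
```

Now to the earlier view pose (axis in tool at 0.1105, 0.0003).

drive_tool --deltas '[{"gripper": 0,"offset": [-0.0068,0.0266,0],"angular": [0,0,0.004]},{"gripper": 0,"offset": [-0.0068,0.0266,0],"angular": [0,0,0.004]},{"gripper": 0,"offset": [-0.0068,0.0266,0],"angular": [0,0,0.004]},{"gripper": 0,"offset": [-0.0068,0.0266,0],"angular": [0,0,0.004]},{"gripper": 0,"offset": [-0.0068,0.0266,0],"angular": [0,0,0.004]}]'

```text
t: 21.35
eef_pos: [0.6412, 0.1145, 0.2083]
tool_rot: [-0.0, 0.085, 0.996, -0.0]
contact_force: [-0.1, -0.3, 0.1]
gripper_width: 0.998
grasp_force: 0.0
```

```bash
python3 -c "
from h import *
st();a=optics.read_camera('wrist');cv2.imwrite('pics/w6.png',a)
b=cv2.imread('pics/w5.png');g=lambda i:cv2.cvtColor(i,cv2.COLOR_BGR2GRAY).astype(np.float32)
a,b=g(a),g(b)
def sh(y0,y1,x0,x1):
    r=cv2.matchTemplate(np.uint8(cv2.resize(a[y0-6:y1+6,x0-6:x1+6],None,fx=8,fy=8,interpolation=3)),np.uint8(cv2.resize(b[y0:y1,x0:x1],None,fx=8,fy=8,interpolation=3)),cv2.TM_CCOEFF_NORMED)
    _,s,_,p=cv2.minMaxLoc(r); print((p[0]/8-6,p[1]/8-6),round(s,3))
print('ticksL');sh(84,112,238,269);print('ticksR');sh(84,112,290,320)
print('pointer');sh(90,113,270,288);print('clip');sh(120,137,272,292)
# bar
print('bar');sh(50,90,262,300)
"
```

```text
t 21.35 pos [0.6412 0.1145 0.2083] yaw 170.29 axis in tool 0.1106 0.0002 F tool xy 0.06 -0.28 fz 0.09 T [-0.014 -0.006 -0.001]
ticksL
(0.0, 0.0) 0.958
ticksR
(0.0, -1.0) 0.963
pointer
(0.0, -1.0) 0.967
clip
(0.0, 0.0) 0.964
bar
(0.0, -1.0) 0.995
```

```bash
python3 -c "
from station import bot
print(bot.hand_in())"
```

```text
the job is handed in; nothing more can be done
None
```

The job is handed in: I loosened the ring to its stop, set the pointer on the marker clip, and tightened the ring again to about 11 N. A camera check after locking showed that neither the pointer nor the clip had shifted.

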